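Push the vial rack home into the empty tray holder

ROBOT

A 6-joint arm with a two-finger parallel gripper is mounted at the origin on the work surface. World frame = base frame: x ahead of the robot, y to its left, z up, the work surface at z = 0. Lengths are in mm, angles in rad, forces in N, time in s.
With the tool pointing down it reaches from about 350 to 875 mm from the base axis. Payload 4.2 kg.
Tool frame: the origin (TCP) lies on the mounting face of the last link; the fingertips stand 173 mm ahead of it and the grasp point (between the pads) lies grip_point_offset ahead of it (grip_point_offset is the distance from the TCP to the grasp point, in mm); z points along the fingers, y is the line along which they close (so a half turn about z gives the same grasp; the last joint's range is limited). The gripper opens to 85 mm and grips with 20 to 120 N. Pads are 22 mm wide; open, the fingers measure 114 mm over their backs; the gripper's body (76 mm by 85 mm) begins 54 mm behind the grasp point. The pads swing forward as they close: fully open they stand 13 mm farther back than shut.
Start: joints at [-0.976, 0.385, 0.008, 0, -1.194, -0.259], TCP at [205.968, -590.065, 404.712] pointing down, gripper open.
Joint ranges: [-3.14, 3.14], [-1.21, 2.06], [-1.07, 1.41], [-3.16, 2.05], [-2.99, -0.16], [-3.1, 3.1]. Speed limits (rad/s): [2.79, 2.79, 3.14, 3.14, 3.14, 3.14].

INTERFACE

Orientations are given as a unit quaternion [x, y, z, w].
In Python, from bench import read_state, get_image, job_done, recognise, place_of, grip_point_offset gives the robot as it stands. The module is installed in compiled form; this text tells all that it offers.
- The arm moves only by the tool carry_out, never from a script. Its arguments are lists of equal length, an entry for each row: "slide": the shift along the tool's x, y, z in m, a list of three; "roll": the turn about the tool's z in degrees; "claw": the finger opening in m, from 0 to 0.0854. A call has 1 to 8 rows; each row is the pose to reach, as a shift and turn from the pose commanded when the call began, along the tool's axes at that moment; what a row does not reach only later rows make up. A row lasts 1/8 s, in which the tool goes at most 62.5 mm and 10.7 degrees, less where a joint would pass 70% of its speed; a pose out of reach is approached as far as the arm can. A call with a gripper value outside its range is refused whole. The fingers move at their own pace and stop on an object; the grip force is fixed at half the most. Time passes only in rows, so rows that repeat a pose let the fingers close. It gives the time, the measured TCP pose, the force, the opening and the grip force at its end, in the units of the state.
- read_state(): the state, without advancing time (a new reading comes with each control period).
- get_image(name): name is "scene" or "top"; returns a dict with "img" (384x512x3 uint8, red, green, blue), "z_map" (384x512 float32, mm along the optical axis (not along the pixel's ray), 0 where there is no reading), "mtx" (3x3 intrinsics, pixels), "world_from_camera" (4x4, takes a point from camera to world coordinates). Camera axes: x right, y up, looking along -z (the intrinsics and any distortion apply to the point x, -y, -z); pixel columns grow to the right and rows downward; lengths in mm; the calibration is good to about 2 mm. A picture is of the moment at which its call begins.
- job_done(): hands the job in; it is judged then, once.
Trained networks look in a picture, given as the dict that the camera call returned (one of the last four; its "shot" number tells which), for a name from the list of things; names that differ only in an ending like _2 or _b are one class to them, and where a whole thing is asked for, a point or a joint stands for the part that bears it (a point fixed in the world has none). Each returns a list of dicts, best first, with "conf" (0 to 1); they miss things now and then, are a little off and sometimes report something else, mostly with a low value. They report only what shows in the picture. A call takes as long as a camera call.
- recognise(picture, thing): "at" ([column, row] in pixels, amid what is visible of it).
- place_of(picture, thing): "at" ([column, row] in pixels: a listed point, or the origin of a listed thing).
The state is a dict: "clock": time; "joints": joint angles; "joint_vel": joint speeds; "joint_efforts": joint torques, N m; "position": TCP position; "ee_rot": TCP orientation; "contact_force": force on the tool from outside, world axes, zero at the start; "wrist_torque": the same for the moment, N m; "gripper_width": finger opening in mm; "grasp_force": force on a finger pad.
Only numpy, scipy, OpenCV 4.12 (cv2) and the standard library are available. Lean on these libraries where they do the work, as an engineer would, in place of code of your own. Each camera call takes 0.05 s, during which the arm holds its last target. There are 200 camera calls.

TASK

Push the rack of green-capped vials along the bench into the empty tray holder until it sits fully home, square against the back stop. Slide it steadily by pushing on its sides with the fingers: do not grip it, lift it, tip it or drag it from above. Leave the blue-capped rack and everything else on the bench where it stands.

Things in the scene. Friction and masses are not known exactly. Their poses are not given: they have to be found in the camera images.
- rack: Rack to push: black tray of 54 vials with GREEN caps, loose on the bench, 86 mm along its x, 128 mm along y; upright solid sides to 26 mm, cap tops at 40 mm, inset 5 mm. Origin: centre of its underside, z up. 0.4 to 0.85 kg, 1 to 3 N to slide. It starts between robot and holders, anywhere sideways, clear of them, its x axis within 0.3 rad of the robot's x.
- holder_empty: The EMPTY holder (left or right): aluminium U screwed to the bench, no floor, open to the robot. Origin: on the bench where a seated rack's origin comes to rest. x points into it (push direction), within 0.1 rad of the robot's x; y along the stop. Stop face x=+43 mm, 26 mm high. Rails 22 mm high, inner faces y=+-67 mm, from x=-20 mm; black flared tips out to x=-37, y=+-82 mm.
- holder_full: The same kind of holder, occupied by the blue-capped rack, beside the empty one: about 180 mm between their origins, nearly parallel. A small grey sensor box sits behind each stop, to x = +81 mm, 30 mm high. A seated rack sticks out of the rails: its near face is at x = -43 mm.
- rack_seated: Rack of the same size with BLUE caps, home in its holder but loose. Origin: centre of its underside. Leave it alone.
- solvent_bottle: Bystander: amber bottle, 56 mm across, 100 mm tall, blue cap. Origin: centre of the underside, as for all bystanders. The six stand left and right of the work, their centres 330 mm or more sideways of the robot's x axis.
- cap_jar: Bystander: clear jar with white lid, 60 mm across, 70 mm tall.
- beaker: Bystander: small glass beaker, 60 mm across, 65 mm tall.
- headspace_vial: Bystander: clear vial with metal cap, 23 mm across, 46 mm tall.
- dropper_bottle: Bystander: white bottle with red cap, 40 mm across, 80 mm tall.
- tip_box: Bystander: blue pipette-tip box with clear lid, 82 x 62 mm, 67 mm tall.

How it is judged (in metres and radians):
At the end, for the whole second after the job is handed in: The green-capped rack stands flat on the bench in the empty holder, its centre within 4 mm of fully home (depth) and 6 mm sideways, squared to the holder within 0.04 rad, at rest; the blue-capped rack has moved less than 6 mm and the bystanders less than 12 mm (x of rack in the frame of holder_empty between -0.004 and 0.004 m and y of rack in the frame of holder_empty between -0.006 and 0.006 m and z of rack in the frame of holder_empty between -0.003 and 0.004 m and angle between the x axis of rack and the x axis of holder_empty, either way round below 0.04 rad and angle between rack's own z axis and vertical below 0.03 rad and linear speed of rack below 0.01 m/s and distance of rack_seated from where it was at the start of the episode below 0.006 m and distance of each of solvent_bottle, cap_jar, beaker, headspace_vial, dropper_bottle, tip_box from where it was at the start of the episode below 0.012 m); the robot touches nothing.
It fails at once if the green-capped rack is lifted off the bench or tipped (height (world z) of rack above 0.01 m or angle between rack's own z axis and vertical above 0.12 rad).
It fails at once if the green-capped rack is gripped, or dragged from above by its vials, instead of being pushed by its sides (the grasp point is inside its outline while the fingers load it) (x of the grasp point in the frame of rack between -0.035 and 0.035 m and y of the grasp point in the frame of rack between -0.056 and 0.056 m and z of the grasp point in the frame of rack below 0.08 m and contact force between the fingers and rack above 2 N).
It fails at once if the green-capped rack is shoved faster than 0.5 m/s (linear speed of rack above 0.5 m/s).
It fails at once if the blue-capped rack is moved more than 6 mm from where it stood in its holder (distance of rack_seated from where it was at the start of the episode above 0.006 m).
It fails at once if a bystander is moved more than 12 mm, lifted or knocked over (distance of any of solvent_bottle, cap_jar, beaker, headspace_vial, dropper_bottle, tip_box from where it was at the start of the episode above 0.012 m or angle between any of solvent_bottle, cap_jar, beaker, headspace_vial, dropper_bottle, tip_box's own z axis and vertical above 0.3 rad).
It also fails if it takes over 58 s, if anything falls off the work surface, if the arm or the gripper's body presses on something with over 40 N, if the wrist force passes 120 N, or if a joint passes its speed limit or range.

## Working session

There is one attempt and no reset: what is moved stays moved. The work goes in short steps, Python scripts to look and compute and a tool call to move; the robot and the scene stay as the last step left them, time stands still between calls to the robot, and variables do not carry over. Pictures are saved under pics/ and viewed, at most 10 in all, crops included, and the job is handed in when it is done.

Besides the shell and the picture viewer there is one more tool, called after "Emit:" by a JSON object that holds its "fn" and its "kwargs", one argument or row to a line. carry_out: Moves the arm, as the interface text tells. Its arguments: {"type":"object","properties":{"slide":{"type":"array"},"roll":{"type":"array"},"claw":{"type":"array"}},"required":["slide","roll","claw"]}

```bash
mkdir -p pics; cat > h.py <<'E'
import numpy as np, cv2
from bench import *
def pts(p):
    z=p["z_map"].astype(float); K=np.array(p["mtx"]); T=np.array(p["world_from_camera"])
    v,u=np.mgrid[:384,:512]
    P=np.stack([(u-K[0,2])/K[0,0]*z,-(v-K[1,2])/K[1,1]*z,-z,np.ones_like(z)],-1)
    W=(P@T.T)[...,:3]; W[z==0]=np.nan
    return W
def save(p,n,s=1.5): cv2.imwrite("pics/"+n,cv2.resize(p["img"][...,::-1],None,fx=s,fy=s))
E
python3 - <<'E'
from h import *
s=read_state(); print(s["clock"],s["position"],s["ee_rot"],grip_point_offset)
for n in("top","scene"):
    p=get_image(n); save(p,n+"0.png"); W=pts(p)
    print(n,np.array(p["world_from_camera"])[:3].round(2).tolist(),p["mtx"],[k for k in p])
    for t in("rack","holder_empty","holder_full","rack_seated"):
        for d in (place_of(p,t)[:2]): 
            c,r=np.round(d["at"]).astype(int); print(t,d, W[r,c].round(0) if 0<=r<384 and 0<=c<512 else '')
E
```

```text
0.0 [ 205.89711484 -589.88503595  403.6165172 ] [-1.67004771e-01  9.85955494e-01  1.05993988e-03 -2.17462793e-04] 154.70000000000002
top [[-0.0, 1.0, -0.07, 491.08], [-1.0, 0.0, 0.01, -2.66], [0.01, 0.07, 1.0, 1035.27]] [[422.79544301   0.         261.30519952]
 [  0.         422.79544301 191.18911926]
 [  0.           0.           1.        ]] ['img', 'z_map', 'mtx', 'world_from_camera', 'shot']
rack {'at': [259.3, 197.9], 'conf': 0.7} [546. -11.  43.]
rack_seated {'at': [284.9, 142.0], 'conf': 0.58} [683. -74.  23.]
scene [[-0.31, -0.63, 0.71, 1464.0], [0.95, -0.2, 0.23, 282.93], [0.0, 0.75, 0.66, 852.34]] [[458.22214645   0.         258.44889029]
 [  0.         458.22214645 193.27450557]
 [  0.           0.           1.        ]] ['img', 'z_map', 'mtx', 'world_from_camera', 'shot']
rack {'at': [254.9, 191.6], 'conf': 0.71} [587.  -8.  40.]
holder_empty {'at': [284.4, 230.0], 'conf': 0.71} [661.  95.  -1.]
holder_empty {'at': [394.6, 234.0], 'conf': 0.29} [596. 368.   7.]
holder_full {'at': [219.3, 221.1], 'conf': 0.74} [717. -60.  37.]
rack_seated {'at': [217.4, 220.6], 'conf': 0.85} [721. -64.  40.]
```

View pics/top0.png

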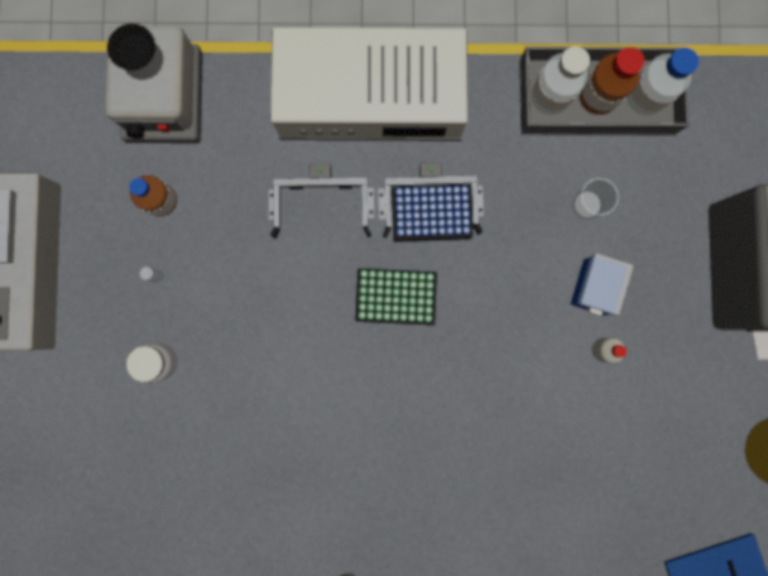

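View pics/scene0.png

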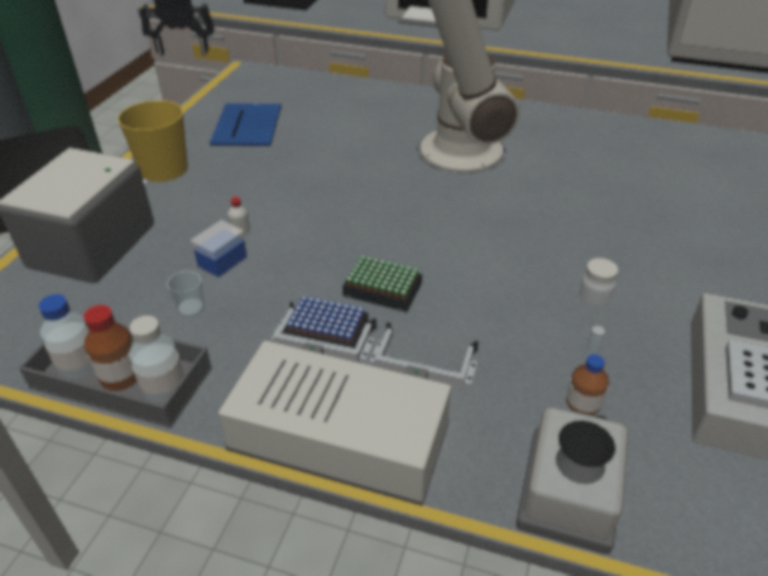

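The top picture shows the green rack at display (397,297), i.e. image (265,198). The empty holder is upper left at (320,205) and the blue-capped rack is right of it at (432,212). Next I measure their edges.

```bash
cat >> h.py <<'E'
def ray(p,uv,h):
    K=np.array(p["mtx"]);T=np.array(p["world_from_camera"]);uv=np.atleast_2d(uv).astype(float)
    d=np.c_[(uv[:,0]-K[0,2])/K[0,0],-(uv[:,1]-K[1,2])/K[1,1],-np.ones(len(uv))]@T[:3,:3].T
    return (T[:3,3]+d*((h-T[2,3])/d[:,2])[:,None])[:,:2]
def rect(p,mask,h):
    v,u=np.nonzero(mask); X=ray(p,np.c_[u,v],h).astype(np.float32)
    (c,s,a)=cv2.minAreaRect(X); b=cv2.boxPoints((c,s,a))
    # long side = rack y
    e=b[1]-b[0]; f=b[2]-b[1]; l=e if np.hypot(*e)>np.hypot(*f) else f
    if l[1]<0:l=-l
    return np.round(c,1),np.round(s,1),round(float(np.arctan2(-l[0],l[1])),3),len(u)
def green(p,blue=False):
    h=cv2.cvtColor(p["img"],cv2.COLOR_RGB2HSV); W=pts(p)
    lo,hi=((100,50,50),(130,255,255)) if blue else ((45,50,50),(90,255,255))
    m=cv2.inRange(h,lo,hi)
    m=cv2.morphologyEx(m,cv2.MORPH_CLOSE,np.ones((5,5)))
    n,L,st,_=cv2.connectedComponentsWithStats(m)
    ok=[i for i in range(1,n) if 400<st[i,4]<4000 and 350<np.nanmedian(W[L==i][:,0])<850 and abs(np.nanmedian(W[L==i][:,1]))<300]
    i=max(ok,key=lambda i:st[i,4]); return L==i
E
python3 - <<'E'
from h import *
p=get_image("top")
print("green",rect(p,green(p),40)); 
try: print("blue",rect(p,green(p,True),40))
except Exception as e: print(e)
g=cv2.cvtColor(p["img"],cv2.COLOR_RGB2GRAY)
c=p["img"][110:168,170:330]; cv2.imwrite("pics/c.png",cv2.resize(c[...,::-1],None,fx=5,fy=5,interpolation=cv2.INTER_CUBIC))
W=pts(p); z=W[...,2][110:168,170:330]
print("rim scan"); 
for r in range(116,158,3): print(r,[ (int(x)) for x in g[r,176:254:1]])
E
```

```text
green (array([548.9, -22.5]), array([119.2,  79.8]), -0.045, 1692)
blue (array([684.8, -80.3]), array([ 81.9, 119.6]), 0.003, 1705)
rim scan
116 [110, 109, 109, 109, 109, 109, 108, 107, 110, 110, 108, 109, 109, 109, 109, 111, 111, 111, 112, 110, 106, 108, 109, 107, 107, 108, 107, 108, 109, 107, 103, 106, 107, 108, 108, 107, 107, 105, 106, 110, 110, 109, 108, 99, 79, 92, 108, 112, 112, 109, 109, 109, 108, 109, 109, 109, 111, 110, 110, 110, 109, 110, 110, 111, 106, 109, 108, 109, 109, 107, 109, 107, 109, 109, 109, 109, 110, 110]
119 [105, 107, 107, 107, 107, 110, 122, 132, 135, 136, 134, 137, 136, 137, 135, 132, 128, 127, 128, 132, 137, 138, 140, 140, 142, 140, 140, 142, 141, 141, 136, 131, 129, 129, 131, 131, 134, 139, 142, 143, 142, 140, 140, 140, 140, 145, 147, 148, 148, 149, 149, 148, 148, 150, 149, 150, 152, 157, 159, 159, 158, 158, 156, 157, 157, 156, 156, 149, 134, 116, 111, 112, 111, 109, 109, 108, 109, 109]
122 [109, 110, 108, 106, 108, 115, 133, 151, 155, 154, 152, 151, 151, 150, 151, 149, 150, 149, 149, 147, 146, 145, 143, 141, 143, 143, 143, 142, 141, 140, 139, 141, 139, 13
[... 3779 characters left out ...]
 109, 108, 107, 107, 109, 108, 108, 107, 108, 107, 108, 109, 110, 110, 108, 108, 109, 109, 109, 109, 109, 109, 109, 109, 110, 107, 106, 107, 108, 107, 109, 111, 110, 110, 109, 107, 107, 109, 110, 110, 110, 108, 107, 106, 109, 109, 106, 108, 106, 109, 109, 106, 94, 65, 36, 46, 67, 96, 107, 110, 110, 111, 110, 111, 110]
155 [109, 108, 104, 97, 73, 45, 33, 32, 28, 52, 84, 104, 107, 108, 105, 107, 107, 107, 108, 109, 108, 108, 108, 109, 108, 106, 108, 109, 109, 110, 110, 110, 110, 108, 109, 110, 108, 110, 110, 110, 110, 110, 108, 109, 108, 109, 110, 109, 108, 108, 109, 108, 109, 112, 112, 110, 110, 109, 108, 110, 110, 110, 110, 109, 107, 107, 98, 76, 49, 38, 53, 81, 102, 110, 108, 109, 108, 106]
```

View pics/c.png

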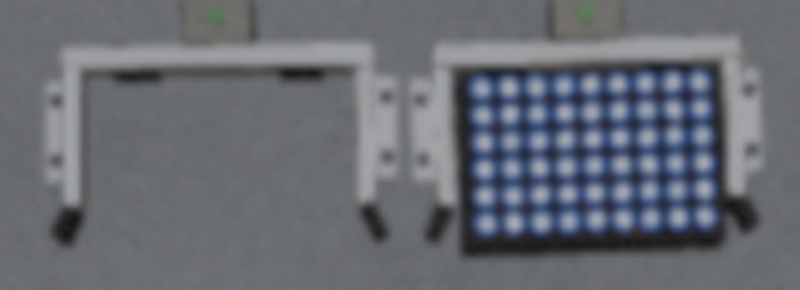

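```bash
python3 - <<'E'
from h import *
p=get_image("top")
g=cv2.GaussianBlur(cv2.cvtColor(p["img"],cv2.COLOR_RGB2GRAY),(1,3),0).astype(float)
L=[];R=[];S=[]
for r in range(128,149):
    a=g[r,183:190]; i=np.argmax(a<122); L.append((183+i-1+(a[i-1]-122)/(a[i-1]-a[i]),r))
    a=g[r,238:245]; i=np.argmax(a>130); R.append((238+i-1+(130-a[i-1])/(a[i]-a[i-1]),r))
for c in range(190,238):
    a=g[119:130,c]; i=np.argmax(a<115); S.append((c,119+i-1+(a[i-1]-115)/(a[i-1]-a[i])))
for n,X,h in(("L",L,22),("R",R,22),("S",S,26)):
    Q=ray(p,X,h); i=0 if n!="S" else 1
    f=np.polyfit(Q[:,i],Q[:,1-i],1); print(n,"mean",Q.mean(0).round(1),"slope",f[0].round(3))
print("green",rect(p,green(p),40))
W=pts(p); q=W[green(p)]; print(np.nanmedian(q,0))
E
```

```text
L mean [692.5 166.5] slope 0.013
R mean [692.8  32.4] slope 0.003
S mean [729.5  98.8] slope -0.016
green (array([548.4, -22.1]), array([119.3,  79.8]), -0.042, 1701)
[549.19975044 -22.79244352  38.51539246]
```

Emit:
{"fn": "carry_out", "kwargs": {
  "slide": [
    [-0.047,0.032,0.006],
    [-0.095,0.065,0.012],
    [-0.142,0.097,0.018],
    [-0.19,0.13,0.025],
    [-0.237,0.162,0.03],
    [-0.285,0.195,0.037],
    [-0.332,0.227,0.044],
    [-0.38,0.26,0.05]
  ],
  "roll": [-9,-18,-27,-36,-45,-54,-63,-71.5],
  "claw": [0.04,0.04,0.04,0.04,0.04,0.04,0.04,0.04]
}}

```text
clock: 1.6
position: [479.9, -217.7, 354.9]
ee_rot: [0.713, -0.701, 0.0, -0.0]
contact_force: [0.5, -0.6, -0.0]
gripper_width: 40.2
grasp_force: 0.0
```

Emit:
{"fn": "carry_out", "kwargs": {
  "slide": [
    [-0.04,-0.034,0.02],
    [-0.083,-0.068,0.04],
    [-0.083,-0.068,0.09],
    [-0.083,-0.068,0.13],
    [-0.083,-0.068,0.16],
    [-0.083,-0.068,0.175],
    [-0.083,-0.068,0.175],
    [-0.083,-0.068,0.175]
  ],
  "roll": [0,0,0,0,0,0,0,0],
  "claw": [0.04,0.04,0.04,0.04,0.04,0.04,0.04,0.04]
}}

```text
clock: 2.6
position: [546.7, -135.6, 181.0]
ee_rot: [0.712, -0.702, 0.001, -0.001]
contact_force: [0.9, -0.0, 0.6]
gripper_width: 39.8
grasp_force: 0.0
```

```bash
cat > st.py <<'E'
from h import *
s=read_state(); q=s["ee_rot"]; a=np.degrees(2*np.arctan2(q[1],q[0]))-180
p=get_image("top"); save(p,f"t{int(s['clock']*100)}.png")
print(s["clock"],np.round(s["position"],1),"xang+180",round((a+180)%360-180,2),s["contact_force"].round(1) if hasattr(s["contact_force"],'round') else s["contact_force"])
print(rect(p,green(p),40),np.nanmedian(pts(p)[green(p)],0).round(1))
E
python3 st.py
```

```text
2.6 [ 546.7 -135.6  181. ] xang+180 90.75 [ 0.9 -0.   0.6]Traceback (most recent call last):
  File "st.py", line 5, in <module>
    print(rect(p,green(p),40),np.nanmedian(pts(p)[green(p)],0).round(1))
                 ~~~~~^^^
  File "h.py", line 28, in green
    i=max(ok,key=lambda i:st[i,4]); return L==i
ValueError: max() iterable argument is empty
```

Emit:
{"fn": "carry_out", "kwargs": {
  "slide": [
    [-0.02,0,0],
    [-0.034,0,0],
    [-0.046,0,0],
    [-0.06,0,0],
    [-0.075,0,0],
    [-0.09,0,0],
    [-0.105,0,0],
    [-0.115,0,0]
  ],
  "roll": [0,0,0,0,0,0,0,0],
  "claw": [0.04,0.04,0.04,0.04,0.04,0.04,0.04,0.04]
}}

```text
clock: 3.65
position: [544.4, -19.4, 179.6]
ee_rot: [0.712, -0.702, -0.0, 0.0]
contact_force: [0.0, -1.4, 0.5]
gripper_width: 40.2
grasp_force: 1.2
```

```bash
python3 - <<'E'
from h import *
s=read_state(); print(s["clock"],s["position"],s["contact_force"])
p=get_image("scene"); save(p,"s1.png",1.5)
m=green(p); print(rect(p,m,40),np.nanmedian(pts(p)[m],0).round(1))
E
```

```text
3.65 [544.39195098 -19.43310656 179.60661126] [ 0.04129965 -1.41207673  0.48420457]
(array([548.5,  55.5]), array([ 75.3, 120.6]), 0.003, 777) [546.2  56.2  38.5]
```

View pics/s1.png

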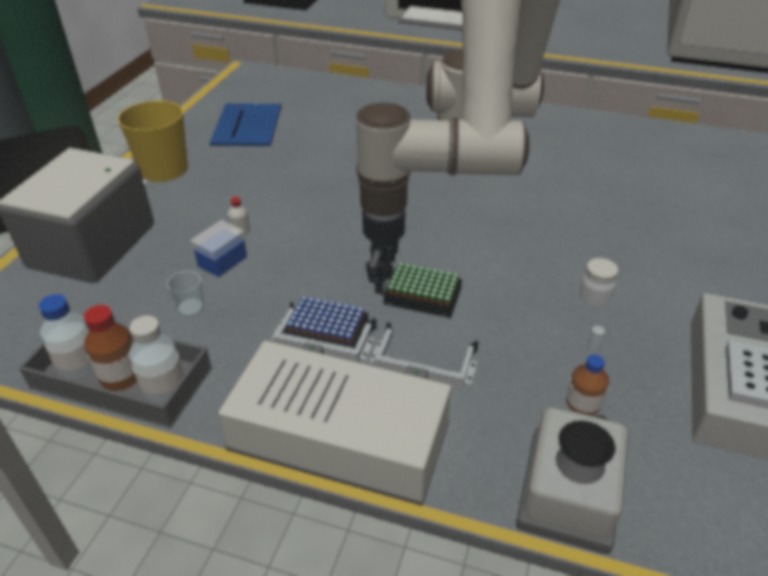

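The picture shows the fingers on the rack's right side (display 385,270) with the rack at (425,287), square to the fingers. It needs about 42 mm more.

Emit:
{"fn": "carry_out", "kwargs": {
  "slide": [
    [-0.007,0,0],
    [-0.016,0,0],
    [-0.026,0,0],
    [-0.034,0,0],
    [-0.04,0,0],
    [-0.042,0,0],
    [-0.042,0,0]
  ],
  "roll": [0,0,0,0,0,0,0],
  "claw": [0.04,0.04,0.04,0.04,0.04,0.04,0.04]
}}

```text
clock: 4.58
position: [544.1, 21.8, 179.8]
ee_rot: [0.712, -0.702, 0.0, -0.0]
contact_force: [0.1, 0.1, 0.2]
gripper_width: 40.1
grasp_force: 0.0
```

Emit:
{"fn": "carry_out", "kwargs": {
  "slide": [
    [0.02,0,0],
    [0.045,0,0],
    [0.045,0,-0.03],
    [0.045,0,-0.07],
    [0.045,0.04,-0.09],
    [0.045,0.09,-0.1],
    [0.03,0.13,-0.1],
    [0,0.15,-0.1]
  ],
  "roll": [0,0,0,10,20,30,40,50],
  "claw": [0.04,0.04,0.04,0.04,0.04,0.04,0.04,0.04]
}}

```text
clock: 5.58
position: [391.8, 18.1, 279.9]
ee_rot: [-0.344, 0.939, 0.0, 0.0]
contact_force: [0.4, 0.9, 0.4]
gripper_width: 40.3
grasp_force: 0.0
```

```bash
python3 st.py; python3 - <<'E'
from h import *
p=get_image("scene"); m=green(p); print(rect(p,m,40))
E
```

```text
5.575 [391.8  18.1 279.9] xang+180 40.22 [0.4 0.9 0.4]
(array([541.7,  97.3]), array([ 80. , 117.8]), 0.004, 1722) [542.3  97.   38.6]
(array([547.9,  99. ]), array([ 77. , 117.9]), 0.014, 785)
```

Emit:
{"fn": "carry_out", "kwargs": {
  "slide": [
    [-0.04,0.012,0.01],
    [-0.08,0.024,0.02],
    [-0.092,0.027,0.03],
    [-0.092,0.027,0.06],
    [-0.092,0.027,0.09],
    [-0.092,0.027,0.107],
    [-0.092,0.027,0.11],
    [-0.092,0.027,0.11]
  ],
  "roll": [10,20,30,39.5,39.5,39.5,39.5,39.5],
  "claw": [0.08,0.08,0.08,0.08,0.08,0.08,0.08,0.08]
}}

```text
clock: 6.68
position: [446.6, 99.7, 169.9]
ee_rot: [-0.011, 1.0, 0.0, 0.0]
contact_force: [-0.4, 0.2, -0.5]
gripper_width: 80.0
grasp_force: 0.0
```

```bash
python3 st.py
```

```text
6.675 [446.6  99.7 169.9] xang+180 1.23 [-0.4  0.2 -0.5]
(array([542.7,  97.3]), array([ 77.8, 117.9]), 0.001, 1726) [542.2  97.   38.5]
```

Emit:
{"fn": "carry_out", "kwargs": {
  "slide": [
    [-0.02,0,0],
    [-0.036,0,0],
    [-0.048,0,0],
    [-0.06,0,0],
    [-0.072,0,0],
    [-0.084,0,0],
    [-0.096,0,0],
    [-0.105,0,0]
  ],
  "roll": [0.5,0.5,0.5,0.5,0.5,0.5,0.5,0.5],
  "claw": [0.08,0.08,0.08,0.08,0.08,0.08,0.08,0.08]
}}

```text
clock: 7.72
position: [551.9, 102.4, 169.6]
ee_rot: [-0.006, 1.0, 0.0, 0.0]
contact_force: [-2.9, -0.5, 0.2]
gripper_width: 80.0
grasp_force: 1.2
```

```bash
python3 st.py;  python3 - <<'E'
from h import *
p=get_image("scene"); m=green(p); print(rect(p,m,40))
E
ls pics
```

```text
7.725 [551.9 102.4 169.6] xang+180 0.74 [-2.9 -0.5  0.2]
(array([604.2,  96.6]), array([ 78.5, 116.1]), 0.002, 805) [619.2  66.9  39. ]
(array([610.1, 100.2]), array([ 79.8, 118.2]), 0.028, 911)
c.png
s1.png
scene0.png
t260.png
t557.png
t667.png
t772.png
top0.png
```

```bash
python3 - <<'E'
import cv2
a=cv2.imread("pics/t772.png")[150:290,240:500]; cv2.imwrite("pics/z1.png",cv2.resize(a,None,fx=3,fy=3,interpolation=cv2.INTER_CUBIC))
E
```

```text
(no output)
```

View pics/z1.png

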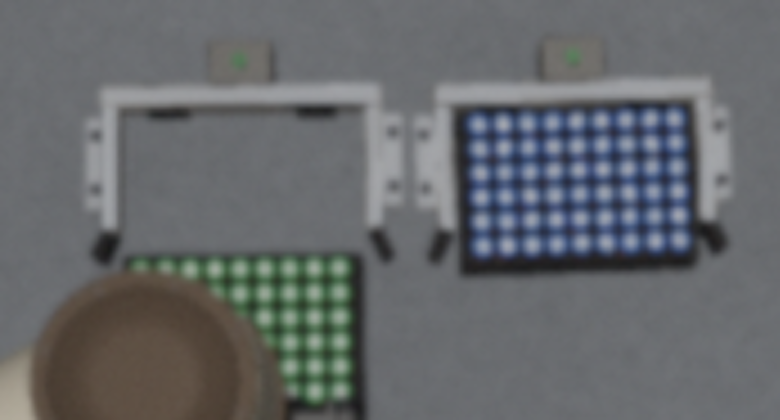

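The crop shows the rack's front corners at (126,258) and (364,256), centred between the rail inner faces at 120 and 368, so I push on.

Emit:
{"fn": "carry_out", "kwargs": {
  "slide": [
    [-0.006,0,0],
    [-0.014,0,0],
    [-0.022,0,0],
    [-0.03,0,0],
    [-0.038,0,0],
    [-0.046,0,0],
    [-0.053,0,0],
    [-0.058,0,0]
  ],
  "roll": [0,0,0,0,0,0,0,0],
  "claw": [0.08,0.08,0.08,0.08,0.08,0.08,0.08,0.08]
}}

```text
clock: 8.82
position: [609.5, 103.0, 169.7]
ee_rot: [-0.006, 1.0, -0.0, -0.0]
contact_force: [-2.6, 0.5, -0.3]
gripper_width: 80.0
grasp_force: 0.9
```

```bash
python3 st.py
```

```text
8.825 [609.5 103.  169.7] xang+180 0.73 [-2.6  0.5 -0.3]
(array([664. ,  68.6]), array([74.4, 59.5]), -1.567, 579) [671.8  60.1  39.2]
```

Emit:
{"fn": "carry_out", "kwargs": {
  "slide": [
    [-0.005,0,0],
    [-0.01,0,0],
    [-0.014,0,0],
    [-0.017,0,0],
    [-0.019,0,0],
    [-0.02,0,0]
  ],
  "roll": [0,0,0,0,0,0],
  "claw": [0.08,0.08,0.08,0.08,0.08,0.08]
}}

```text
clock: 9.62
position: [628.4, 103.2, 169.6]
ee_rot: [-0.006, 1.0, -0.0, -0.001]
contact_force: [-5.9, 0.9, 2.8]
gripper_width: 79.5
grasp_force: 2.9
```

Emit:
{"fn": "carry_out", "kwargs": {
  "slide": [
    [-0.001,0,0],
    [-0.002,0,0]
  ],
  "roll": [0,0],
  "claw": [0.08,0.08]
}}

```text
clock: 9.88
position: [629.1, 103.2, 169.3]
ee_rot: [-0.007, 1.0, -0.001, -0.003]
contact_force: [-10.0, 1.7, 4.5]
gripper_width: 80.0
grasp_force: 4.9
```

Emit:
{"fn": "carry_out", "kwargs": {
  "slide": [
    [-0.001,0,0],
    [-0.002,0,0],
    [-0.002,0,0]
  ],
  "roll": [0,0,0],
  "claw": [0.08,0.08,0.08]
}}

```text
clock: 10.25
position: [629.8, 103.1, 168.8]
ee_rot: [-0.007, 1.0, -0.001, -0.005]
contact_force: [-11.8, 0.4, 4.8]
gripper_width: 79.5
grasp_force: 6.2
```

```bash
python3 st.py; python3 - <<'E'
from h import *
p=get_image("scene"); m=green(p); print(rect(p,m,40)); print(rect(p,green(p,True),40))
c=p["img"][170:270,160:340]; cv2.imwrite("pics/z2.png",cv2.resize(c[...,::-1],None,fx=4,fy=4,interpolation=cv2.INTER_CUBIC))
E
```

```text
10.25 [629.8 103.1 168.8] xang+180 0.77 [-11.8   0.4   4.8]
(array([684. ,  62.9]), array([77.3, 51.3]), -1.476, 517) [691.4  59.9  39. ]
(array([684.7, 100.6]), array([ 80.6, 118.5]), 0.027, 1019)
(array([686.6, -79.2]), array([ 79.1, 119.8]), 0.028, 970)
```

View pics/z2.png

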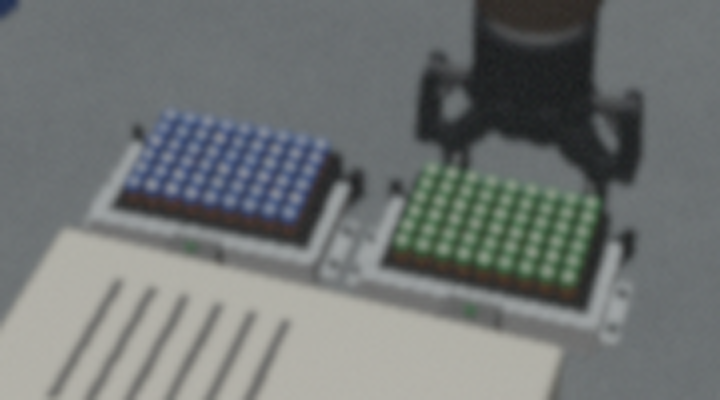

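The crop shows the green rack between its rails and against the stop, from (395,250) to (590,290), in the same way as the blue one. I back off and check from the top.

Emit:
{"fn": "carry_out", "kwargs": {
  "slide": [
    [0.01,0,0],
    [0.03,0,0],
    [0.06,0,0],
    [0.1,0,-0.02],
    [0.15,0,-0.06],
    [0.2,0,-0.1],
    [0.23,0,-0.12],
    [0.23,0,-0.12]
  ],
  "roll": [0,0,0,0,0,0,0,0],
  "claw": [0.08,0.08,0.08,0.08,0.08,0.08,0.08,0.08]
}}

```text
clock: 11.35
position: [402.1, 100.5, 292.1]
ee_rot: [-0.007, 1.0, 0.002, 0.003]
contact_force: [0.9, 0.2, 1.6]
gripper_width: 79.9
grasp_force: 0.0
```

```bash
python3 st.py; python3 - <<'E'
from h import *
p=get_image("top"); print("T",rect(p,green(p),40),rect(p,green(p,True),40))
c=p["img"][105:170,170:330]; cv2.imwrite("pics/z3.png",cv2.resize(c[...,::-1],None,fx=5,fy=5,interpolation=cv2.INTER_CUBIC))
p=get_image("scene"); print("S",rect(p,green(p),40),rect(p,green(p,True),40))
E
```

```text
11.35 [402.1 100.5 292.1] xang+180 0.85 [0.9 0.2 1.6]
(array([683.1,  98.4]), array([ 79.4, 119. ]), 0.004, 1677) [683.6  98.2  38.9]
T (array([683.1,  98.4]), array([ 79.4, 119. ]), 0.004, 1683) (array([684.8, -80.3]), array([ 81.9, 119.6]), 0.003, 1705)
S (array([686.7, 100.7]), array([ 75.7, 117.6]), 0.009, 991) (array([686.6, -78.5]), array([ 79.1, 118.4]), 0.028, 968)
```

View pics/z3.png

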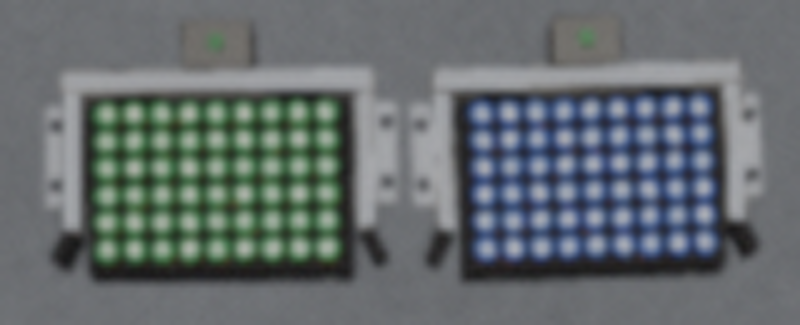

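The top crop shows the green rack's first cap row about as far from its stop as the blue rack's (26 against 24 crop pixels, about 1 mm). It is centred between the rails, and the blue rack hasn't moved.

```bash
python3 -c "
from bench import *
print(job_done())"
```

```text
the job is handed in; nothing more can be done
None
```

I pushed the green-capped rack into the empty holder until it pressed against the back stop, then backed the arm clear and handed the job in; the final pictures show it square and the blue-capped rack unmoved, but no verdict came back.

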